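# Lock the reel case in the tackle shop

### The job

On the shop table stand two glass-topped wooden cases, each with the same latch on its front rail. Lock the case that has the fishing reels under its glass: swing its handle about a quarter turn, up over the cam, until it drops down into the low notch with its tongue over the lid, and let go of it there. Leave the handle of the case with the floats as it is; a customer is still choosing.

Things in the scene. Friction and masses are not known exactly. Their poses are not given: they have to be found in the camera images.
- reel_knob (a point): Grip point on the axis of the reel latch's upright black knob (20 mm diameter, 45 mm tall), 20 mm below its top, 25 mm above the steel arm it stands on (16 wide, 8 thick, reaching 13 mm beyond the knob axis and, as tongue, 62 mm past the pivot). It circles 85 mm from the pivot axis. Height above reel_pivot: 53 mm unlocked, 61 on the cam's top, 49 in the notch.
- reel_pivot (a point): Vertical turning axis of the reel case's latch, at the case's top (70 mm above the table; fixed). x points from the front rail to the glass lid, away from the robot; y left along the rail; z up. The case reaches 40 mm in front, 190 behind, 110 to each side; two fishing reels lie under its glass. Round cam foot, radius 39 mm. Locked: handle along -x, tongue over the lid.
- reel_latch (a joint): Turn q of that handle, rad, counter-clockwise from above; knob at (-85 sin q, 85 cos q) mm from reel_pivot. 0 = along y, 1.57 = locked. Starts 0 to 0.3. Climbs 8 mm from 0.43 to 0.95, level to 1.25, then drops 12 mm, fully down from 1.4; stop at 1.70. About 1 to 3 N at the knob; 5 N presses it down; let go on the slope it slides back. Can be lifted 14 mm above its start height.
- float_knob (a point): The same point on the knob of the other case's latch: same build, also unlocked at the start, but with five slim fishing floats lying under its glass. To be left alone.

How it is judged:
At the end, for the whole second after the job is handed in: The reel case's handle is turned past 1.35 rad and is down in the notch, its knob point less than 51.5 mm above the pivot point (49 mm when fully down), and at rest (value of joint reel_latch above 1.35 rad and z of reel_knob in the frame of reel_pivot below 0.0515 m and velocity of joint reel_latch between -0.1 and 0.1 rad/s); the robot touches nothing.
It fails at once if the float case's handle is moved (its knob by more than 15 mm) (distance of float_knob from where it was at the start of the episode above 0.015 m).
It also fails if it takes over 32 s, if anything falls off the work surface, if the arm or the gripper's body presses on something with over 40 N, if the wrist force passes 120 N, or if a joint passes its speed limit or range.

### The arm

A 6-joint arm with a two-finger parallel gripper is mounted at the origin on the work surface. World frame = base frame: x ahead of the robot, y to its left, z up, the work surface at z = 0. Lengths are in m, angles in rad, forces in N, time in s.
With the tool pointing down it reaches from about 0.35 to 0.875 m from the base axis. Payload 4.2 kg.
Tool frame: the origin (TCP) lies midway between the tips of the shut fingers; the grasp point (between the pads) lies 19 mm behind it; z points along the fingers, y is the line along which they close (so a half turn about z gives the same grasp; the last joint's range is limited). The gripper opens to 85 mm and grips with 20 to 120 N. Pads are 22 mm wide; open, the fingers measure 114 mm over their backs; the gripper's body (76 mm by 85 mm) begins 54 mm behind the grasp point. The pads swing forward as they close: fully open they stand 13 mm farther back than shut.
Start: joints at [-0.982, 0.385, 0.008, 0, -1.194, -0.259], TCP at [0.202, -0.591, 0.21] pointing down, gripper open.
Joint ranges: [-3.14, 3.14], [-1.21, 2.06], [-1.07, 1.41], [-3.16, 2.05], [-2.99, -0.16], [-3.1, 3.1]. Speed limits (rad/s): [2.79, 2.79, 3.14, 3.14, 3.14, 3.14].

### API

Orientations are given as a unit quaternion [x, y, z, w].
In Python, from workcell import manip gives the robot as it stands. The module is installed in compiled form; this text tells all that it offers. Calls block until the motion is done:
- manip.movep(position, orientation): joint-space move of the TCP to a pose.
- manip.line_to(position, rotation=None, vel=0.15, force_limit=None): straight line of the TCP; rotation=None keeps the orientation; vel is the mean speed in m/s. With force_limit (N) it stops when the force on the tool has changed by that much, and returns True; else False.
- manip.move_joints(angles): joint-space move.
- manip.move_gripper(opening, force=None): opening from 0.0 (shut) to 1.0 (fully open); force is the grip in N (None keeps the last); returns when the fingers have stopped.
- manip.sleep(seconds).
- manip.ik(position, orientation): joint angles nearest the present ones, or None.
- manip.sense(): the state.
- manip.grab_frame(name): name is "side" or "top" or "wrist"; returns the picture (480x640x3 uint8, red, green, blue); there is no depth.
- manip.camera_params(name): a dict with "fx", "fy", "cx", "cy" (pixels), "T" (4x4, takes a point from camera to world coordinates). Camera axes: x right, y down, z forward; pixel columns grow to the right and rows downward; lengths in m; the calibration is good to about 2 mm. A picture is of the moment at which its call begins: read the wrist's pose just before it. camera_params takes no time and is no camera call; for the wrist camera it gives the pose at the moment of the call.
A pose or a line that the arm cannot do raises manip.MotionError and nothing moves.
- manip.finish_job(): hands the job in; it is judged then, once.
The state is a dict: "clock": time; "joint_pos": joint angles; "qd": joint speeds; "tau": joint torques, N m; "ee_pos": TCP position; "ee_rot": TCP orientation; "ft_force": force on the tool from outside, world axes, zero at the start; "ft_torque": the same for the moment, N m; "gripper_width": opening from 0.0 (shut) to 1.0 (fully open); "grip_force": force on a finger pad.
Only numpy, scipy, OpenCV 4.12 (cv2) and the standard library are available. Lean on these libraries where they do the work, as an engineer would, in place of code of your own. Each camera call takes 0.05 s, during which the arm holds its last target. There are 200 camera calls.

## Working session

There is one attempt and no reset: what is moved stays moved. The work goes in short steps, each a Python script; the robot and the scene stay as the last script left them, time stands still between calls to the robot, and variables do not carry over. Pictures are saved under pics/ and viewed, at most 10 in all, crops included, and the job is handed in when it is done.

```bash
mkdir -p pics
python3 - <<'E'
from workcell import manip
import cv2
for n in("top","side"):
    cv2.imwrite(f"pics/{n}0.png",manip.grab_frame(n)[:,:,::-1])
    c=manip.camera_params(n);print(n,c)
s=manip.sense();print(s["clock"],s["ee_rot"])
E
```

```text
top {'fx': 542.9225660579489, 'fy': 542.9225660579489, 'cx': 320.1067531808345, 'cy': 244.9076222996924, 'T': array([[ 0.01333086, -0.98533423,  0.17011392,  0.38244725],
       [-0.99973791, -0.00996756,  0.02060969,  0.04271527],
       [-0.01861181, -0.17034408, -0.98520886,  0.95363227],
       [ 0.        ,  0.        ,  0.        ,  1.        ]])}
side {'fx': 522.8077398223963, 'fy': 522.8077398223963, 'cx': 320.4187647570493, 'cy': 246.76797050525354, 'T': array([[-0.80562198, -0.45829012,  0.37542428,  0.25769288],
       [-0.59241737,  0.61907145, -0.51555039,  0.43609185],
       [ 0.00385719, -0.63774659, -0.77023659,  0.75212659],
       [ 0.        ,  0.        ,  0.        ,  1.        ]])}
0.1 [-1.64082203e-01  9.86446189e-01  9.49042484e-04 -2.13798556e-04]
```

View pics/top0.png

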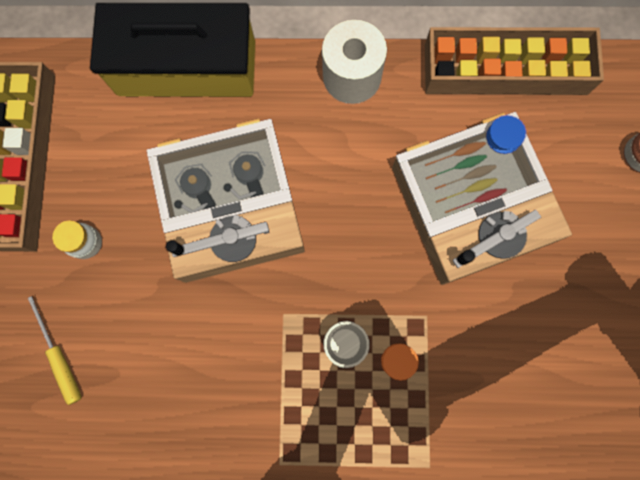

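View pics/side0.png

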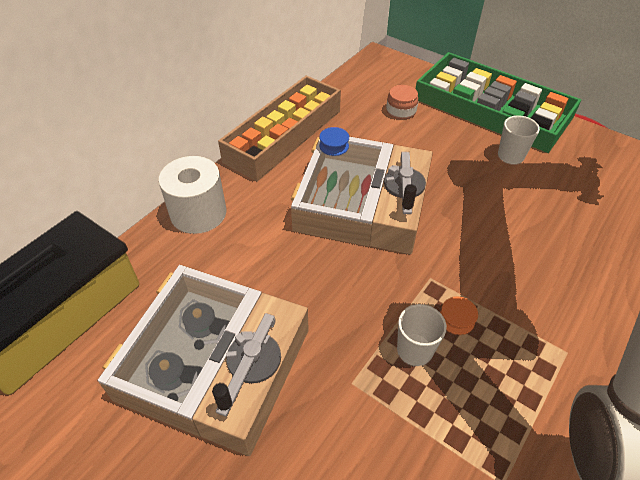

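The reels are in the left case: in the top view its knob is at about (174,248) and its pivot at about (231,237). In the side view they are at (221,398) and (250,350). I'll enlarge both views for a closer reading.

Run:
```python
import cv2
a=cv2.imread("pics/top0.png")[190:290,140:310];b=cv2.imread("pics/side0.png")[290:460,170:320]
cv2.imwrite("pics/tc.png",cv2.resize(a,None,fx=4.5,fy=4.5,interpolation=cv2.INTER_CUBIC))
cv2.imwrite("pics/sc.png",cv2.resize(b,None,fx=3.5,fy=3.5,interpolation=cv2.INTER_CUBIC))
```

```text
(no output)
```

View pics/tc.png

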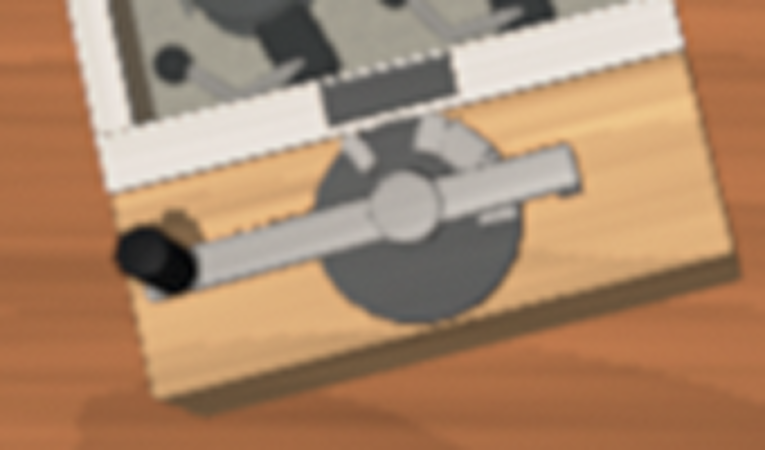

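View pics/sc.png

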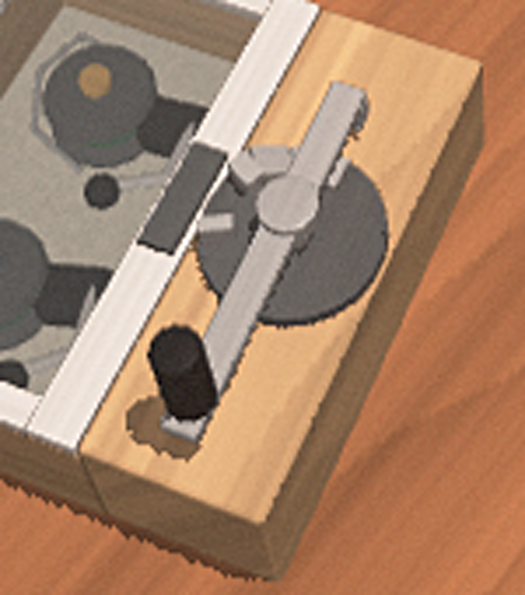

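```bash
cat > h.py <<'E'
import numpy as np
from workcell import manip
def ray(n,u,v,c=None):
    c=c or manip.camera_params(n);T=c["T"]
    return T[:3,3],T[:3,:3]@np.array([(u-c["cx"])/c["fx"],(v-c["cy"])/c["fy"],1])
def atz(n,u,v,z,c=None):
    o,d=ray(n,u,v,c);return o+d*(z-o[2])/d[2]
def tri(p,q):
    A=[];b=[]
    for o,d in (ray("top",*p),ray("side",*q)):
        d=d/np.linalg.norm(d);P=np.eye(3)-np.outer(d,d);A.append(P);b.append(P@o)
    return np.linalg.lstsq(np.vstack(A),np.hstack(b),rcond=None)[0]
E
python3 - <<'E'
from h import *
np.set_printoptions(precision=4,suppress=True)
t=lambda x,y:(140+x/4.5,190+y/4.5); s=lambda x,y:(170+x/3.5,290+y/3.5)
print("knobtop",tri(t(143,250),s(178,343)),atz("top",*t(143,250),.143),atz("side",*s(178,343),.143))
h=tri(t(405,206),s(288,204));print("hub",h,atz("top",*t(405,206),.1),atz("side",*s(288,204),.1))
a=atz("top",*t(155,400),.07);b=atz("top",*t(735,255),.07)
print("front",a,b,np.linalg.norm(a-b)); d=(b-a)/np.linalg.norm(b-a)
xh=np.array([-d[1],d[0],0]);print("yaw",np.arctan2(xh[1],xh[0]),"pivot from case",(a+b)/2+.04*xh)
a2=atz("side",*s(265,522),.07);b2=atz("side",*s(483,65),.07);print("side front",a2,b2,np.linalg.norm(a2-b2),(a2+b2)/2)
E
```

```text
knobtop [0.5185 0.2847 0.1455] [0.5191 0.2856 0.143 ] [0.5193 0.284  0.143 ]
hub [0.5426 0.205  0.1019] [0.5433 0.2055 0.1   ] [0.543  0.2042 0.1   ]
front [0.476  0.2997 0.07  ] [0.5318 0.0889 0.07  ] 0.21812200844820695
yaw 0.2588375124569377 pivot from case [0.5425 0.2045 0.07  ]
side front [0.4761 0.2983 0.07  ] [0.5322 0.0906 0.07  ] 0.21511551437345824 [0.5042 0.1945 0.07  ]
```

```bash
cat >> h.py <<'E'
from scipy.spatial.transform import Rotation as Ro
P=np.array([.543,.2047,.07]);YAW=.2588
def pos(q,h,r=.085):   # TCP position for grasp point h above pivot at handle turn q
    a=YAW+q+np.pi/2
    return P+np.array([r*np.cos(a),r*np.sin(a),h-.019])
def rot(q,f=0):
    t=YAW+q+np.pi+f
    y=np.array([np.cos(t),np.sin(t),0]);z=np.array([0,0,-1.])
    return Ro.from_matrix(np.c_[np.cross(y,z),y,z]).as_quat()
prof=lambda q:np.interp(q,[.43,.95,1.25,1.4],[.053,.061,.061,.049])
E
python3 - <<'E'
from h import *
import cv2
np.set_printoptions(precision=3,suppress=True)
for f in(0,np.pi):
    for q in(.03,.8,1.5): print(f,q,manip.ik(pos(q,.08),rot(q,f)))
f=0 if all(manip.ik(pos(q,.08),rot(q,0)) is not None and abs(manip.ik(pos(q,.08),rot(q,0))[5])<2.6 for q in(.03,.8,1.5)) else np.pi
manip.movep(pos(.03,.19),rot(.03,f))
cv2.imwrite("pics/w1.png",manip.grab_frame("wrist")[:,:,::-1])
s=manip.sense();print(f,s["clock"],s["ee_pos"],s["joint_pos"])
c=manip.camera_params("wrist")
uv=[]
for X in (pos(.03,.073+.019),P+[0,0,.031]):
    p=np.linalg.inv(c["T"])@np.r_[X,1];print("predicted px",p[0]/p[2]*c["fx"]+c["cx"],p[1]/p[2]*c["fy"]+c["cy"])
E
```

```text
0 0.03 [ 0.777  0.396 -0.185  0.    -0.99  -0.488]
0 0.8 [ 0.79   0.298 -0.338  0.    -0.935  0.269]
0 1.5 [ 0.717  0.245 -0.414  0.    -0.911  1.041]
3.141592653589793 0.03 [ 0.777  0.396 -0.185  0.    -0.99   2.653]
3.141592653589793 0.8 [ 0.79   0.298 -0.338  0.    -0.935 -2.873]
3.141592653589793 1.5 [ 0.717  0.245 -0.414  0.    -0.911 -2.1  ]
0 3.4083 [0.519 0.286 0.241] [ 0.776  0.31  -0.025  0.    -1.236 -0.488]
predicted px 322.53776646943095 233.3268678550321
predicted px 322.53808074036857 107.49653760454837
```

View pics/w1.png

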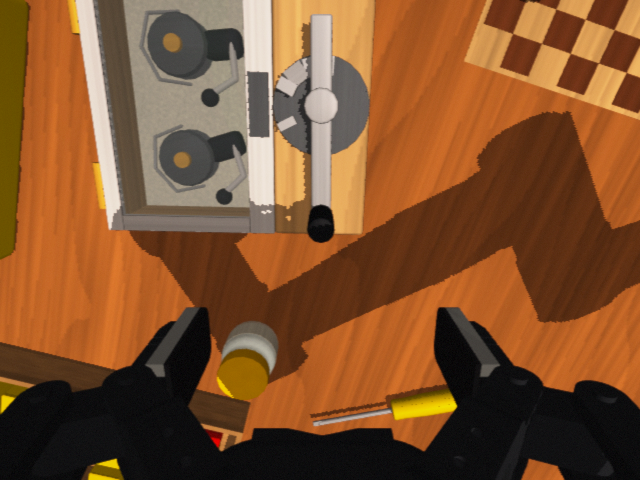

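The wrist view shows the reels under this case's glass. The knob top is at (320,231) and the hub at (321,106), both within 3 px of prediction, which is about 1 mm. The space around the knob is clear, so I'll descend and grip.

Run:
```python
from h import *
np.set_printoptions(precision=3,suppress=True)
def st(m):
    s=manip.sense();print(m,round(s["clock"],2),s["ee_pos"],s["ft_force"],round(s["gripper_width"],3),round(s["grip_force"],1))
    return s
print(manip.line_to(pos(.03,.056),force_limit=12));st("down")
manip.move_gripper(0.0,25);s=st("grip")
if s["gripper_width"]<.15: raise SystemExit("no knob")
for q in np.arange(.2,1.52,.13):
    manip.line_to(pos(q,prof(q)+.003),rot(q),vel=.08);s=st(f"q{q:.2f}")
    if np.linalg.norm(s["ft_force"])>35: print("high force");break
```

```text
False
down 4.45 [0.519 0.287 0.108] [-0.087  0.508  0.344] 0.998 0.0
grip 5.07 [0.519 0.286 0.107] [0.812 0.572 0.198] 0.218 24.8
q0.20 5.4 [0.505 0.281 0.107] [ 0.099 -0.276  0.415] 0.218 24.9
q0.33 5.69 [0.496 0.275 0.107] [ 1.217 -0.653  0.623] 0.219 24.9
q0.46 5.98 [0.488 0.269 0.108] [0.077 0.205 1.363] 0.218 24.9
q0.59 6.28 [0.48  0.261 0.11 ] [-0.33   0.009  0.522] 0.219 24.9
q0.72 6.57 [0.473 0.252 0.112] [ 0.39  -0.259  1.249] 0.221 24.9
q0.85 6.86 [0.467 0.243 0.114] [ 1.603 -0.978 -0.138] 0.218 25.0
q0.98 7.15 [0.463 0.233 0.115] [ 3.335 -2.254 -1.325] 0.216 24.9
q1.11 7.44 [0.46  0.222 0.115] [ 3.911 -1.395 -1.289] 0.216 24.8
q1.24 7.73 [0.459 0.211 0.115] [ 4.249 -1.049 -1.496] 0.216 24.8
q1.37 8.07 [0.46  0.2   0.105] [ 8.629 -1.886 -6.447] 0.218 24.6
q1.50 8.36 [0.46  0.189 0.103] [ 3.846 -0.311 -1.736] 0.218 25.1
```

Run:
```python
from h import *
import cv2
np.set_printoptions(precision=3,suppress=True)
manip.line_to(pos(1.55,.052),rot(1.55),vel=.05)
print(manip.line_to(pos(1.55,.046),vel=.03,force_limit=10));s=manip.sense();print(s["ee_pos"],s["ft_force"])
manip.move_gripper(1.0);manip.line_to(pos(1.55,.19),vel=.15)
c=manip.camera_params("wrist")
cv2.imwrite("pics/w2.png",manip.grab_frame("wrist")[:,:,::-1]);s=manip.sense();print(s["clock"],s["ft_force"])
cv2.imwrite("pics/s2.png",cv2.resize(manip.grab_frame("side")[280:470,90:340],None,fx=3,fy=3,interpolation=cv2.INTER_CUBIC)[:,:,::-1])
for h in(.069,.081):
    p=np.linalg.inv(c["T"])@np.r_[pos(1.55,h+.019),1];print("px",p[0]/p[2]*c["fx"]+c["cx"],p[1]/p[2]*c["fy"]+c["cy"])
```

```text
True
[0.46  0.185 0.1  ] [-1.18  -0.484  6.358]
10.6083 [-0.066  0.823 -0.79 ]
px 319.33840523415404 228.64228089312158
px 319.2199285767454 233.56053936492347
```

View pics/w2.png

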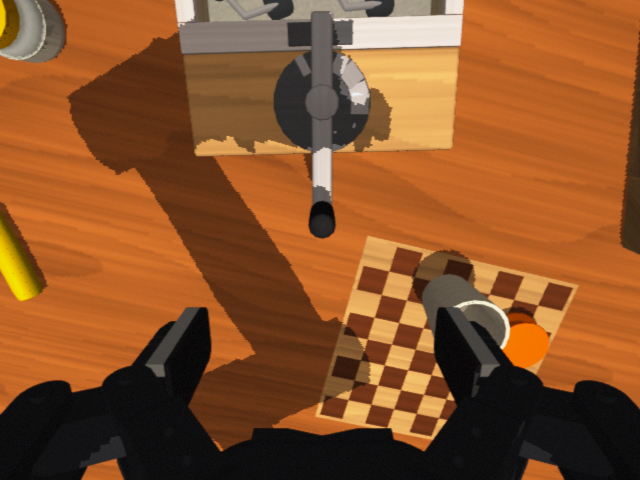

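View pics/s2.png

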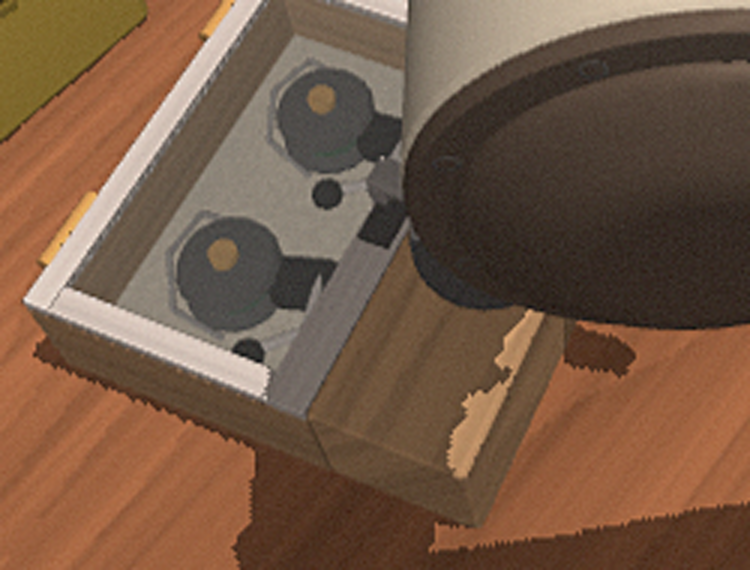

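The tongue lies over the lid clip at (321,33). The knob top is at (322,225), which fits the low notch, since on the cam's top it would sit at about row 231. The 10 N press met a firm stop, and the gripper is clear of everything.

```bash
python3 -c "
from workcell import manip
manip.sleep(.3);print(manip.finish_job())"
```

```text
the job is handed in; nothing more can be done
None
```

The job is handed in, at about 11 of the 32 s: the reel case's handle is turned to about 1.55 rad and, by the wrist picture and the firm stop when pressed, down in the notch with its tongue over the lid; I did not touch the float case, and no verdict came back.

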